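Walk the machine vice home to its fence

TASK

Creep the heavy vice forward across the steel plate by pushing its two rear corners in turn, a little at a time, until its front is fully home and flush against the yellow fence at both ends, then swing the red stop fully shut behind it. Never press on the vice with more than 22 N nor push on its screw handle; do not lift or tip it, never let it get more than 12 degrees askew to the fence, and leave everything else where it lies.

Things in the scene. Friction and masses are not known exactly. Their poses are not given: they have to be found in the camera images.
- station: Fixed steel plate on the bench, 340 (x) x 500 (y) x 10 mm. Origin at the centre of its underside, on the bench; top 10 mm above. +x points to the yellow fence, away from the robot; +y left. Bolt heads in its corners stand 4 mm proud. The red stop's pivot is at x +7, y +195 mm. Apart from the vice, the stop and a bone blank at its right edge, the plate is clear.
- fence_face (a point): middle of the near face of the yellow fence bar, 15 mm above the plate top, at x +120 mm, y 0 in the plate's frame; axes as the plate's. The fence is fixed to the plate, runs 400 mm along y and stands 30 mm above the plate top.
- vice: Dark cast-iron vice, about 2.75 kg, loose, on four pads on the plate. Origin under its centre, at plate top. Its wide base is a block 100 (x) x 260 mm (y), smooth oiled upright sides 4 to 28 mm above the plate; +x front goes to the fence, -x rear faces the robot. Jaws, within 60 mm either side of the middle, hold a bone blank and reach 72 mm up. Its screw handle sticks out of the middle of the rear.
- vice_handle: The vice's screw handle: a bright steel cross bar along y, 148 mm long over its ball ends, on a screw standing 47 mm out behind the middle of the rear side. Origin at the bar's middle, 45 mm above the plate (x -88, y 0 in the vice's frame). It bends easily: not to be pushed on. It bars the way to the middle of the rear side from above.
- vice_rear_left (a point): left end of the rear side (x -50, y +130 mm in the vice's frame), 16 mm above the plate. Clear of the handle, the rear side is free for pushing over its last 50 mm at each end. Pushing there takes about 9 to 17 N (more if the pusher also bears down) and turns the vice about a point between its middle and its other end.
- vice_rear_right (a point): right end of the rear side (x -50, y -130 mm), 16 mm above the plate
- vice_front_left (a point): left end of the front side of the vice's base (x +50, y +130 mm in the vice's frame), 16 mm above the plate
- vice_front_right (a point): right end of the front side (x +50, y -130 mm), 16 mm above the plate
- stop (a joint): angle of the red swing stop, an arm 110 mm long on an upright pivot, 18 mm wide. 0: it points to the plate's -x (open, towards the robot); grows as it swings towards -y; 1.57 rad: shut at its own hard limit, lying along -y behind the left end of the vice's rear side, with 4 mm to spare when the vice is home. Negative: swung out to the left. It stays where left; about 2 N at its end moves it.
- stop_end (a point): point on the stop arm's centreline 70 mm from the pivot, half-way up the arm, 27 mm above the bench (the arm spans 17 to 37 mm). Its -x axis runs from the pivot to the free end.
- dish: round blue plastic dish, 100 mm across, 60 mm tall; leave alone. Origin: middle of its underside.
- disc: flat grey grinding disc, 115 mm across, 6 mm thick, lying down; leave alone. Origin: middle of its underside.
- grinder: blue and black angle grinder lying on the bench, about 340 mm long, 90 mm tall, its long axis along its x; leave alone. Origin: middle of its underside, near its middle.
- bone1: bone handle blank 110 x 24 x 12 mm lying on the bench; leave alone. Origin: middle of its underside.
- bone2: bone handle blank 90 x 20 x 12 mm lying at the right-hand edge of the steel plate; leave alone. Origin: middle of its underside.
- blade: bare steel knife blade, about 190 mm long, 5 mm thick, lying on the bench; leave alone. Origin: middle of its underside, near its middle.
- rasp: orange-handled hand tool lying on the bench; leave alone. Origin: middle of its underside, near its middle.

How it is judged:
By the outcome, as a careful person would: the job done as asked, in the order asked, and still so for the second after the job is handed in, with the robot touching nothing.
It also fails if it takes over 72 s, if anything falls off the work surface, if the arm or the gripper's body presses on something with over 40 N, if the wrist force passes 120 N, or if a joint passes its speed limit or range.

ROBOT

A 6-joint arm with a two-finger parallel gripper is mounted at the origin on the work surface. World frame = base frame: x ahead of the robot, y to its left, z up, the work surface at z = 0. Lengths are in m, angles in rad, forces in N, time in s.
With the tool pointing down it reaches from about 0.35 to 0.85 m from the base axis. Payload 8.1 kg.
Tool frame: the origin (TCP) lies midway between the tips of the shut fingers; the grasp point (between the pads) lies 19 mm behind it; z points along the fingers, y is the line along which they close (so a half turn about z gives the same grasp; the last joint's range is limited). The gripper opens to 85 mm and grips with 20 to 120 N. Pads are 22 mm wide; open, the fingers measure 114 mm over their backs; the gripper's body (76 mm by 85 mm) begins 54 mm behind the grasp point. The pads swing forward as they close: fully open they stand 13 mm farther back than shut.
Start: joints at [-1.225, 0.13, 1.488, -0, 1.523, -0.085], TCP at [0.251, -0.545, 0.231] pointing down, gripper open.
Joint ranges: [-2.96, 2.96], [-0.89, 2.26], [0.02, 2.5], [-1.34, 4.48], [0, 2.73], [-2.66, 2.66]. Speed limits (rad/s): [2.39, 2.39, 2.79, 3.14, 3.14, 3.14].

INTERFACE

Orientations are given as [roll, pitch, yaw] about the fixed x, y, z axes, in that order (R = Rz(yaw) Ry(pitch) Rx(roll)).
In Python, from cell import arm gives the robot as it stands. The module is installed in compiled form; this text tells all that it offers.
- The arm moves only by the shell command python3 -m handwheel 'ROWS' [FORCE]. ROWS is JSON, a list of rows, each a list of 7 numbers: the opening in per cent of the stroke, from 0 (shut) to 100 (fully open), then the shift along the world's x, y, z in mm, then the turn, a rotation vector about the world's x, y, z in rad. In form: [[claw, x, y, z, wx, wy, wz], ...]. A call has 1 to 12 rows; each row is the pose to reach, as a shift and turn from the pose commanded when the call began; what a row does not reach only later rows make up. A row lasts 1/8 s, in which the tool goes at most 62.5 mm and 10.7 degrees, less where a joint would pass 70% of its speed; a pose out of reach is approached as far as the arm can. A call with a gripper value outside its range is refused whole. The fingers move at their own pace and stop on an object; FORCE is the grip in N (left out, the last holds). Time passes only in rows, so rows that repeat a pose let the fingers close. It gives the time, the measured TCP pose, the force, the opening and the grip force at its end, in the units of the state.
- arm.observe(): the state, without advancing time (a new reading comes with each control period).
- arm.camera(name): name is "side" or "top" or "wrist"; returns a dict with "image" (384x512x3 uint8, red, green, blue), "K" (3x3 intrinsics, pixels), "dist" ([k1, k2, p1, p2, k3] as OpenCV has them; the pictures are not rectified), "R" (3x3) and "t" (3): a world point X has camera coordinates R X + t. Camera axes: x right, y down, z forward; pixel columns grow to the right and rows downward; lengths in m; the calibration is good to about 2 mm. A picture is of the moment at which its call begins. There is no depth.
- arm.sign_off(): hands the job in; it is judged then, once.
The state is a dict: "clock": time; "joints": joint angles; "joint_velocities": joint speeds; "joint_efforts": joint torques, N m; "eef_pos": TCP position; "ee_rot": TCP orientation; "ft_force": force on the tool from outside, world axes, zero at the start; "ft_torque": the same for the moment, N m; "gripper_width": opening from 0.0 (shut) to 1.0 (fully open); "gripper_force": force on a finger pad.
Only numpy, scipy, OpenCV 4.12 (cv2) and the standard library are available. Lean on these libraries where they do the work, as an engineer would, in place of code of your own. Each camera call takes 0.05 s, during which the arm holds its last target. There are 200 camera calls.

## Working session

There is one attempt and no reset: what is moved stays moved. The work goes in short steps, Python scripts to look and compute and a shell command to move; the robot and the scene stay as the last step left them, time stands still between calls to the robot, and variables do not carry over. Pictures are saved under pics/ and viewed, at most 10 in all, crops included, and the job is handed in when it is done.

```bash
mkdir -p pics; cat > h.py <<'E'
import numpy as np, cv2
from cell import arm
def snap(n,f):
    c=arm.camera(n); cv2.imwrite('pics/'+f,c['image'][:,:,::-1]); np.savez('pics/'+f+'.npz',**{k:np.array(c[k]) for k in c}); return c
def load(f): return dict(np.load('pics/'+f+'.npz'))
def px2w(c,uv,z):
    K,d,R,t=[np.array(c[k],float) for k in('K','dist','R','t')]
    p=cv2.undistortPoints(np.array(uv,float).reshape(-1,1,2),K,d).reshape(-1,2)
    r=np.c_[p,np.ones(len(p))]@R; o=-R.T@t
    return o+r*((np.asarray(z)-o[2])/r[:,2])[:,None]
def w2px(c,X):
    K,d,R,t=[np.array(c[k],float) for k in('K','dist','R','t')]
    return cv2.projectPoints(np.array(X,float).reshape(-1,3),cv2.Rodrigues(R)[0],t,K,d)[0].reshape(-1,2)
E
python3 - <<'E'
from h import *
a=snap('top','a_top.png');b=snap('side','a_side.png')
cv2.imwrite('pics/a.png',cv2.resize(a['image'][:,:,::-1],(800,600)))
for c in(a,b): print((-c['R'].T@c['t']).round(3),c['R'].round(2).tolist())
s=arm.observe();print(s['clock'],s['eef_pos'],s['ee_rot'],s['ft_force'])
E
```

```text
[ 0.212 -0.011  1.596] [[0.02, -1.0, 0.0], [-0.98, -0.02, -0.17], [0.17, 0.0, -0.98]]
[0.371 0.867 1.137] [[-0.99, -0.16, 0.01], [-0.12, 0.75, -0.64], [0.1, -0.64, -0.76]]
0.1 [ 0.25038824 -0.54468488  0.23032161] [-3.13984836e+00 -1.36021879e-04  4.30769176e-01] [-0.49779836  0.02749623  0.61222521]
```

View pics/a.png

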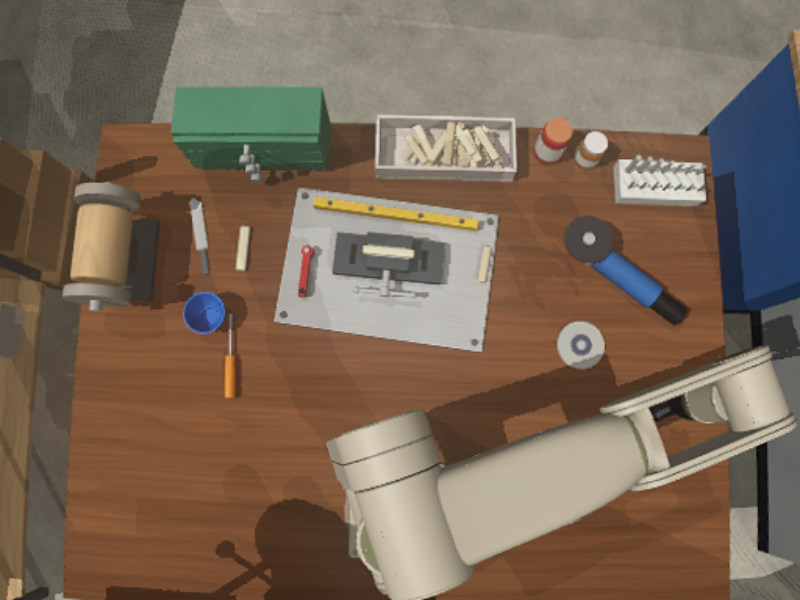

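View pics/a_side.png

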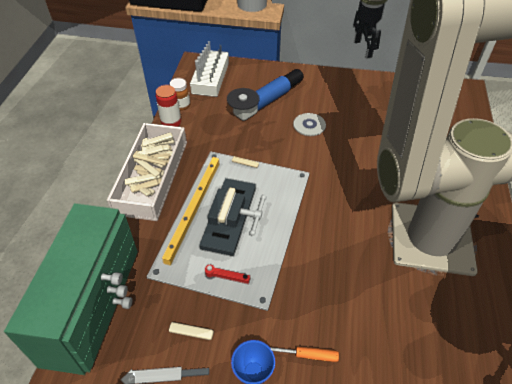

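The top view (800 px wide) shows the plate with corners near (298,188), (498,213), (482,351) and (275,321). The vice base spans about (333,235)-(447,283), and the stop's pivot is at (307,250). I'll zoom in to measure.

```bash
python3 - <<'E'
from h import *
c=load('a_top.png');i=c['image'][115:235,170:325,::-1]
cv2.imwrite('pics/z.png',cv2.resize(i,None,fx=5,fy=5,interpolation=cv2.INTER_CUBIC))
E
```

```text
(no output)
```

View pics/z.png

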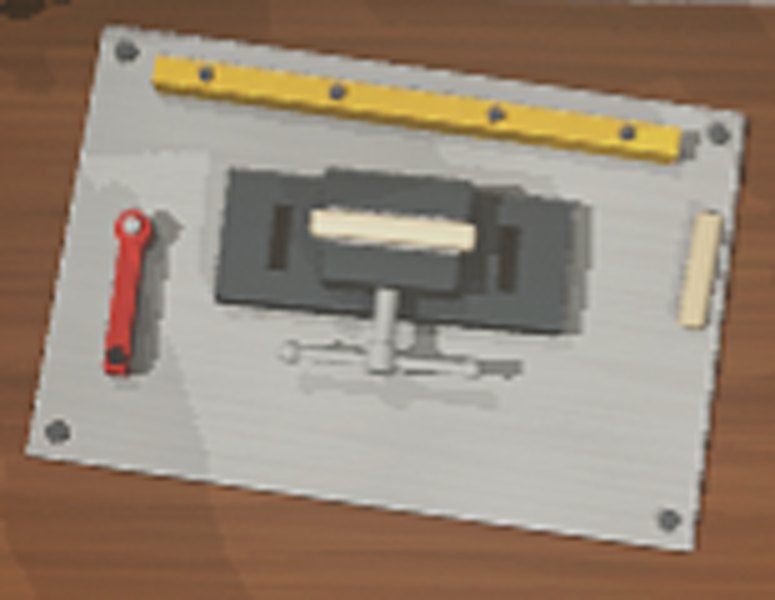

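```bash
cat > m.py <<'E'
from h import *
def fit(W,M):
    W=W[:,:2];M=np.array(M,float);a=W-W.mean(0);b=M-M.mean(0)
    z=((a[:,0]+1j*a[:,1])*(b[:,0]-1j*b[:,1])).sum();th=np.angle(z)
    R=np.array([[np.cos(th),-np.sin(th)],[np.sin(th),np.cos(th)]])
    o=W.mean(0)-R@M.mean(0);return o,th,R,np.linalg.norm(W-(M@R.T+o),axis=1)
E
python3 - <<'E'
from m import *
c=load('a_top.png')
f=lambda L:np.array(L)/5.+[170-.4,115-.4]
P=px2w(c,f([(105,27),(745,115),(692,546),(27,452)]),.01)
o,th,R,e=fit(P,[(.17,.25),(.17,-.25),(-.17,-.25),(-.17,.25)]);print('plate',o,np.degrees(th),e)
V=px2w(c,f([(231,168),(585,204),(574,326),(217,296)]),.038)
print(V.round(4))
v,tv,Rv,e=fit(V,[(.05,.13),(.05,-.13),(-.05,-.13),(-.05,.13)]);print('vice',v,np.degrees(tv),e)
F=px2w(c,f([(157,88),(680,162)]),.01);print('fence near bottom in plate',(F[:,:2]-o)@R)
S=px2w(c,f([(132,226),(117,372)]),.037);print('stop in plate',(S[:,:2]-o)@R)
for m in[(.05,.13),(.05,-.13),(-.05,-.13),(-.05,.13)]:print('vice corner in plate',(Rv@m+v-o)@R, (Rv@m+v))
B=px2w(c,f([(710,213),(692,326)]),.022);print((B[:,:2]-o)@R)
E
```

```text
plate [0.56959838 0.03327112] -7.113915728829147 [0.0026314  0.00267385 0.00310496 0.00201951]
[[ 0.6472  0.1542  0.038 ]
 [ 0.6242 -0.1106  0.038 ]
 [ 0.5313 -0.103   0.038 ]
 [ 0.5491  0.1609  0.038 ]]
vice [0.58793653 0.02536974] -4.387124361076767 [0.00308923 0.00441595 0.00409494 0.00233561]
fence near bottom in plate [[ 0.12439531  0.200349  ]
 [ 0.1228996  -0.2043969 ]]
stop in plate [[ 0.00776454  0.19584338]
 [-0.10288458  0.18820324]]
vice corner in plate [0.06293433 0.12666197] [0.64773437 0.15116409]
vice corner in plate [ 0.07530345 -0.13304364] [ 0.62784568 -0.1080741 ]
vice corner in plate [-0.02458333 -0.137801  ] [ 0.52813868 -0.10042461]
vice corner in plate [-0.03695244  0.12190462] [0.54802737 0.15881359]
[[ 0.08307555 -0.23076006]
 [-0.00515241 -0.22774873]]
```

The fit agrees with the given sizes to within 4 mm. The plate origin is at (0.570, 0.033), yaw -7.1°. The vice is about 2.7° askew, with its left corner about 57 mm and its right corner about 45 mm from the fence. Next I move above the rear-left corner with the gripper shut.

```bash
python3 -m handwheel '[[0,8,20,0,0,0,-0.03],[0,27,70,0,0,0,-0.08],[0,50,128,0,0,0,-0.14],[0,73,186,0,0,0,-0.2],[0,96,244,0,0,0,-0.26],[0,119,302,0,0,0,-0.32],[0,142,360,0,0,0,-0.38],[0,165,418,0,0,0,-0.44],[0,188,476,-10,0,0,-0.5],[0,211,534,-30,0,0,-0.555],[0,234,592,-50,0,0,-0.555],[0,254,642,-70,0,0,-0.555]]' 60
python3 -m handwheel '[[0,266,672,-90,0,0,-0.555],[0,266,680,-100,0,0,-0.555],[0,266,680,-100,0,0,-0.555]]'
```

```text
clock: 1.6
eef_pos: [0.5044, 0.0974, 0.1613]
ee_rot: [3.142, -0.001, -0.124]
ft_force: [1.6, -0.5, 0.8]
gripper_width: 0.0
gripper_force: 0.0
clock: 1.98
eef_pos: [0.5709, 0.2665, 0.1368]
ee_rot: [3.141, 0.0, -0.681]
ft_force: [0.4, -0.5, 0.1]
gripper_width: 0.001
gripper_force: 0.0
```

Mistake: I wrote the second call's shifts relative to the old start pose. At that height nothing was touched, so I'll correct it and take a look.

```bash
python3 -m handwheel '[[0,-12,-30,0,0,0,0.14],[0,-30,-75,0,0,0,0.28],[0,-48,-122,-10,0,0,0.42],[0,-48,-122,-35,0,0,0.557],[0,-48,-122,-35,0,0,0.557]]'
python3 - <<'E'
from h import *
a=snap('wrist','b_w.png');b=snap('top','b_t.png')
i=np.hstack([a['image'],cv2.resize(b['image'][115:235,190:300],(352,384),interpolation=cv2.INTER_CUBIC)])[:,:,::-1]
cv2.imwrite('pics/b.png',cv2.resize(i,(800,356)))
s=arm.observe();print(s['eef_pos'],s['ft_force'])
print(-a['R'].T@a['t'],a['R'])
E
```

```text
clock: 2.6
eef_pos: [0.5205, 0.1418, 0.1003]
ee_rot: [3.14, 0.005, -0.12]
ft_force: [-1.1, -0.1, 0.5]
gripper_width: -0.001
gripper_force: 0.0
[0.52258204 0.14287356 0.10283546] [-0.03833009  0.17187417  0.0905449 ]
[0.59687552 0.13234297 0.24168125] [[-0.11972234 -0.9928064   0.0014168 ]
 [-0.94486185  0.1143786   0.30684461]
 [-0.30479935  0.03539747 -0.95175857]]
```

View pics/b.png

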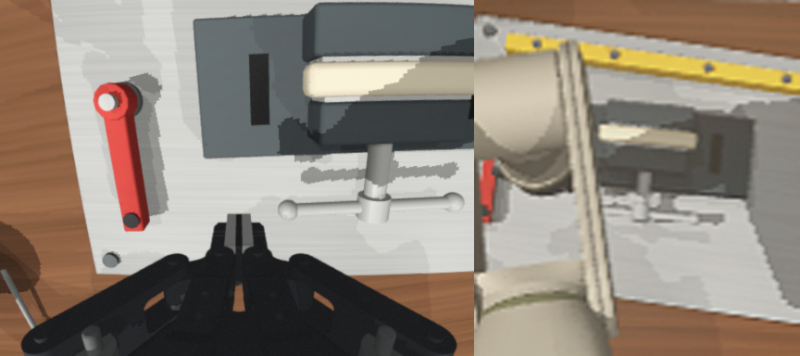

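The wrist view shows the vice's rear-left top corner at (204,158), the rear edge running to (308,149), the handle's left ball at (288,210), and the fingertips at (238,215).

```bash
python3 - <<'E'
from h import *
a=load('b_w.png')
p=px2w(a,np.array([(204,157),(308,149.5),(195,20),(288,210),(106,101),(134,222)])/.926,np.array([.038,.038,.038,.055,.037,.037]));print(p.round(4))
o=np.array([.5696,.0333]);t=np.radians(-7.11);R=np.array([[np.cos(t),-np.sin(t)],[np.sin(t),np.cos(t)]])
print(((p[:,:2]-o)@R).round(4)); s=arm.observe();print((s['eef_pos'][:2]-o)@R)
E
```

```text
[[0.5496 0.1648 0.038 ]
 [0.5459 0.0841 0.038 ]
 [0.6459 0.1561 0.038 ]
 [0.5049 0.1052 0.055 ]
 [0.601  0.2313 0.037 ]
 [0.5003 0.2337 0.037 ]]
[[-0.0361  0.128 ]
 [-0.0298  0.0474]
 [ 0.0605  0.1313]
 [-0.0731  0.0634]
 [ 0.0067  0.2003]
 [-0.0936  0.1903]]
[-0.06021884  0.10291135]
```

```bash
python3 -m handwheel '[[0,0,0,-40,0,0,0],[0,0,0,-76,0,0,0],[0,0,0,-80,0,0,0],[0,5,-0.6,-80,0,0,0],[0,9,-1.1,-80,0,0,0],[0,11,-1.4,-80,0,0,0]]'
python3 -m handwheel '[[0,2,-0.2,0,0,0,0],[0,4,-0.5,0,0,0,0]]'
python3 -m handwheel '[[0,2,-0.2,0,0,0,0],[0,4,-0.5,0,0,0,0]]'
python3 -m handwheel '[[0,2,-0.2,0,0,0,0],[0,4,-0.5,0,0,0,0]]'
```

```text
clock: 3.45
eef_pos: [0.5354, 0.1414, 0.0244]
ee_rot: [-3.141, -0.003, -0.118]
ft_force: [-0.6, -0.0, -0.5]
gripper_width: 0.0
gripper_force: 0.0
clock: 3.7
eef_pos: [0.5361, 0.1408, 0.0222]
ee_rot: [3.141, 0.003, -0.118]
ft_force: [-9.6, 1.7, 2.5]
gripper_width: -0.001
gripper_force: 4.9
clock: 3.95
eef_pos: [0.5379, 0.1406, 0.021]
ee_rot: [3.141, 0.008, -0.118]
ft_force: [-12.9, 3.4, 3.6]
gripper_width: 0.002
gripper_force: 6.2
clock: 4.2
eef_pos: [0.5419, 0.1404, 0.0209]
ee_rot: [3.141, 0.008, -0.118]
ft_force: [-11.6, 4.0, 1.9]
gripper_width: 0.004
gripper_force: 6.0
```

```bash
python3 -m handwheel '[[0,2,-0.2,0.5,0,0,0],[0,4.5,-0.5,1,0,0,0],[0,7,-0.8,1,0,0,0]]'
python3 -m handwheel '[[0,2,-0.2,0.5,0,0,0],[0,4.5,-0.5,0.5,0,0,0],[0,7,-0.8,0.5,0,0,0]]'
```

```text
clock: 4.58
eef_pos: [0.5489, 0.1394, 0.0215]
ee_rot: [3.141, 0.008, -0.118]
ft_force: [-10.1, 4.1, -1.9]
gripper_width: -0.004
gripper_force: 5.3
clock: 4.95
eef_pos: [0.5559, 0.1387, 0.0219]
ee_rot: [3.141, 0.008, -0.118]
ft_force: [-10.2, 4.3, -2.1]
gripper_width: -0.003
gripper_force: 5.1
```

Left has moved 20 mm at about 11 N. Next is the right corner, going over the handle.

```bash
python3 -m handwheel '[[0,-15,2,0,0,0,0],[0,-20,2,40,0,0,0],[0,-25,0,66,0,0,0],[0,-38,-50,66,0,0,0],[0,-48,-105,66,0,0,0],[0,-58,-160,66,0,0,0],[0,-64,-204,66,0,0,0],[0,-64,-204,45,0,0,0],[0,-64,-204,10,0,0,0],[0,-64,-204,0,0,0,0],[0,-64,-204,0,0,0,0]]'
python3 -m handwheel '[[0,3,-0.4,0,0,0,0],[0,6,-0.8,0,0,0,0],[0,9,-1.1,0,0,0,0]]'
```

```text
clock: 6.32
eef_pos: [0.4951, -0.0657, 0.0238]
ee_rot: [-3.141, 0.002, -0.118]
ft_force: [0.5, -0.0, 0.8]
gripper_width: -0.002
gripper_force: 0.0
clock: 6.7
eef_pos: [0.5056, -0.0671, 0.025]
ee_rot: [3.141, -0.002, -0.118]
ft_force: [0.4, 1.5, 0.1]
gripper_width: -0.001
gripper_force: 0.0
```

```bash
python3 -m handwheel '[[0,2.5,-0.3,0,0,0,0],[0,5,-0.6,0,0,0,0]]'
python3 -m handwheel '[[0,2.5,-0.3,0,0,0,0],[0,5,-0.6,0,0,0,0]]'
python3 -m handwheel '[[0,2.5,-0.3,0,0,0,0],[0,5,-0.6,0,0,0,0]]'
python3 -m handwheel '[[0,2.5,-0.3,0,0,0,0],[0,5,-0.6,0,0,0,0]]'
```

```text
clock: 6.95
eef_pos: [0.5098, -0.0676, 0.0242]
ee_rot: [-3.142, 0.0, -0.118]
ft_force: [-0.2, -0.1, 0.0]
gripper_width: 0.001
gripper_force: 0.0
clock: 7.2
eef_pos: [0.5147, -0.0682, 0.0241]
ee_rot: [3.142, 0.0, -0.118]
ft_force: [-0.1, -0.5, 0.6]
gripper_width: -0.001
gripper_force: 0.0
clock: 7.45
eef_pos: [0.5198, -0.0688, 0.0241]
ee_rot: [3.142, 0.0, -0.118]
ft_force: [-0.3, 0.2, -0.1]
gripper_width: -0.0
gripper_force: 0.0
clock: 7.7
eef_pos: [0.5213, -0.0688, 0.0226]
ee_rot: [-3.141, 0.008, -0.118]
ft_force: [-11.2, 0.1, 3.4]
gripper_width: 0.0
gripper_force: 6.1
```

Contact came at right TCP x_p ≈ -36 mm versus left -27 mm, so the skew is about -2.5°. I'll push right about 18 mm.

```bash
python3 -m handwheel '[[0,2.5,-0.3,0.5,0,0,0],[0,5,-0.6,1,0,0,0],[0,7.5,-0.9,1,0,0,0]]'
python3 -m handwheel '[[0,2.5,-0.3,0.5,0,0,0],[0,5,-0.6,0.5,0,0,0],[0,7.5,-0.9,0.5,0,0,0]]'
```

```text
clock: 8.07
eef_pos: [0.5284, -0.07, 0.023]
ee_rot: [3.141, 0.008, -0.118]
ft_force: [-11.0, -1.8, 0.9]
gripper_width: 0.003
gripper_force: 5.3
clock: 8.45
eef_pos: [0.5358, -0.071, 0.0234]
ee_rot: [3.141, 0.008, -0.118]
ft_force: [-11.0, -2.1, 0.2]
gripper_width: -0.002
gripper_force: 5.4
```

```bash
python3 -m handwheel '[[0,2.5,-0.3,0,0,0,0],[0,5,-0.6,0,0,0,0],[0,7.5,-0.9,0,0,0,0]]'
python3 -m handwheel '[[0,-15,2,0,0,0,0],[0,-25,4,40,0,0,0],[0,-35,5,64,0,0,0],[0,-35,50,64,0,0,0],[0,-25,105,64,0,0,0],[0,-15,160,64,0,0,0],[0,-7,206,64,0,0,0],[0,-6,208,45,0,0,0],[0,-6,208,10,0,0,0],[0,-6,208,0,0,0,0],[0,-6,208,0,0,0,0]]'
```

```text
clock: 8.82
eef_pos: [0.5432, -0.0721, 0.0234]
ee_rot: [3.141, 0.008, -0.118]
ft_force: [-11.0, -2.9, -1.0]
gripper_width: 0.001
gripper_force: 5.4
clock: 10.2
eef_pos: [0.5402, 0.1351, 0.0247]
ee_rot: [3.141, 0.002, -0.119]
ft_force: [-1.7, -0.2, -0.3]
gripper_width: 0.004
gripper_force: 0.0
```

```bash
python3 -m handwheel '[[0,1,-0.1,0,0,0,0],[0,2.5,-0.3,0,0,0,0]]'
python3 -m handwheel '[[0,2,-0.2,0,0,0,0],[0,4,-0.5,0,0,0,0]]'
python3 -m handwheel '[[0,2,-0.2,0,0,0,0],[0,4,-0.5,0,0,0,0]]'
```

```text
clock: 10.45
eef_pos: [0.5449, 0.1355, 0.0271]
ee_rot: [-3.141, -0.002, -0.118]
ft_force: [-0.4, -0.5, 0.5]
gripper_width: -0.002
gripper_force: 0.0
clock: 10.7
eef_pos: [0.5481, 0.1351, 0.0261]
ee_rot: [-3.141, -0.001, -0.118]
ft_force: [0.4, -0.5, -0.8]
gripper_width: 0.001
gripper_force: 0.0
clock: 10.95
eef_pos: [0.5517, 0.1346, 0.0256]
ee_rot: [3.142, 0.0, -0.118]
ft_force: [-0.4, 0.3, -0.6]
gripper_width: -0.003
gripper_force: 0.0
```

```bash
python3 -m handwheel '[[0,2.5,-0.3,-0.5,0,0,0],[0,5,-0.6,-1,0,0,0]]'
python3 -m handwheel '[[0,2.5,-0.3,0,0,0,0],[0,5,-0.6,0,0,0,0],[0,7.5,-0.9,0,0,0,0]]'
python3 -m handwheel '[[0,2.5,-0.3,0,0,0,0],[0,5,-0.6,0,0,0,0],[0,7.5,-0.9,0,0,0,0]]'
```

```text
clock: 11.2
eef_pos: [0.5568, 0.134, 0.0246]
ee_rot: [3.142, 0.0, -0.118]
ft_force: [-1.2, -0.4, 0.1]
gripper_width: 0.002
gripper_force: 0.5
clock: 11.58
eef_pos: [0.5603, 0.1336, 0.0228]
ee_rot: [3.141, 0.008, -0.118]
ft_force: [-13.0, 4.0, 2.2]
gripper_width: 0.006
gripper_force: 6.5
clock: 11.95
eef_pos: [0.5678, 0.133, 0.0226]
ee_rot: [3.141, 0.008, -0.117]
ft_force: [-11.7, 4.9, 1.1]
gripper_width: -0.001
gripper_force: 6.2
```

```bash
python3 -m handwheel '[[0,2.5,-0.3,0.3,0,0,0],[0,5,-0.6,0.5,0,0,0],[0,7.5,-0.9,0.5,0,0,0],[0,9.5,-1.2,0.5,0,0,0]]'
python3 -m handwheel '[[0,-15,2,0,0,0,0],[0,-25,2,40,0,0,0],[0,-32,0,66,0,0,0],[0,-42,-50,66,0,0,0],[0,-50,-105,66,0,0,0],[0,-52,-160,66,0,0,0],[0,-50,-207,66,0,0,0],[0,-50,-207,45,0,0,0],[0,-50,-207,10,0,0,0],[0,-50,-207,0,0,0,0],[0,-50,-207,0,0,0,0]]'
```

```text
clock: 12.45
eef_pos: [0.5772, 0.1319, 0.0228]
ee_rot: [3.141, 0.008, -0.118]
ft_force: [-10.1, 4.9, -1.1]
gripper_width: -0.002
gripper_force: 5.5
clock: 13.82
eef_pos: [0.5306, -0.0757, 0.0247]
ee_rot: [-3.141, 0.002, -0.118]
ft_force: [0.2, 0.3, -0.5]
gripper_width: -0.001
gripper_force: 0.0
```

```bash
python3 -m handwheel '[[0,3,-0.4,0,0,0,0],[0,6,-0.8,-0.5,0,0,0],[0,8,-1,-1,0,0,0]]'
python3 -m handwheel '[[0,2.5,-0.3,0,0,0,0],[0,5,-0.6,0,0,0,0]]'
python3 -m handwheel '[[0,2.5,-0.3,0,0,0,0],[0,5,-0.6,0,0,0,0]]'
python3 -m handwheel '[[0,2.5,-0.3,0,0,0,0],[0,5,-0.6,0,0,0,0],[0,7.5,-0.9,0,0,0,0]]'
```

```text
clock: 14.2
eef_pos: [0.5401, -0.0771, 0.025]
ee_rot: [3.141, -0.002, -0.118]
ft_force: [-1.0, -0.2, -0.1]
gripper_width: 0.0
gripper_force: 0.0
clock: 14.45
eef_pos: [0.5442, -0.0776, 0.0242]
ee_rot: [3.142, 0.0, -0.118]
ft_force: [-6.8, 0.2, 3.5]
gripper_width: -0.003
gripper_force: 3.8
clock: 14.7
eef_pos: [0.5457, -0.0777, 0.0225]
ee_rot: [-3.141, 0.008, -0.118]
ft_force: [-11.8, 0.6, 2.4]
gripper_width: 0.001
gripper_force: 5.9
clock: 15.08
eef_pos: [0.553, -0.0789, 0.0222]
ee_rot: [3.141, 0.008, -0.118]
ft_force: [-12.5, -2.0, 1.5]
gripper_width: -0.002
gripper_force: 5.7
```

```bash
python3 - <<'E'
from h import *
a=snap('side','c_s.png');b=snap('top','c_t.png');w=snap('wrist','c_w.png')
s=cv2.resize(a['image'][140:280,140:320],(720,560),interpolation=cv2.INTER_CUBIC)
cv2.imwrite('pics/c.png',s[:,:,::-1])
E
```

```text
(no output)
```

View pics/c.png

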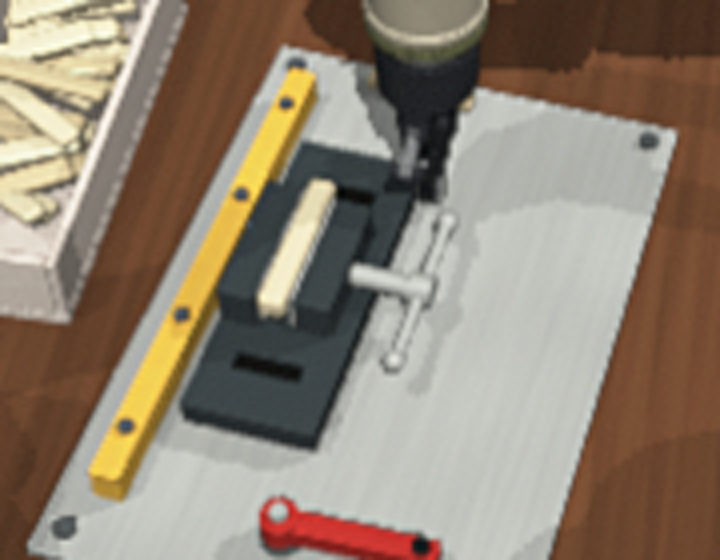

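View pics/c_w.png

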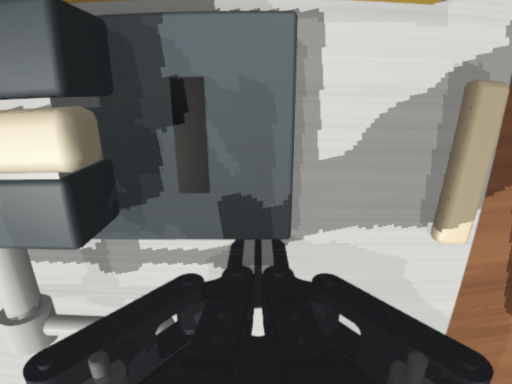

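The side view shows the vice nearly square, with its front-left corner at (183,407) still short of the fence. In the wrist view the front-right corner is at (297,10), the rear-right at (292,240), and the fence edge is at the very top.

```bash
python3 - <<'E'
from h import *
w=load('c_w.png');s=load('c_s.png')
o=np.array([.5696,.0333]);t=np.radians(-7.11);R=np.array([[np.cos(t),-np.sin(t)],[np.sin(t),np.cos(t)]])
f=lambda p:((p[:,:2]-o)@R).round(4)
print(f(px2w(w,[(297,10),(292,240),(110,15),(430,2),(250,0)],np.array([.038,.038,.038,.04,.04]))))
q=lambda L:np.array(L)/4+140-.4
print(f(px2w(s,q([(183,405),(305,143),(312,440),(280,500)]),np.array([.038,.038,.038,.037]))))
# predicted fence edges in side view crop and top view
for y in(.2,.13,-.13,-.2):
  for z in(.01,.04):
    X=np.r_[R@[.12,y]+o,z]; print(y,z,((w2px(s,X)-140+.4)*4).round(0),w2px(w,X).round(0))
im=w['image'];print(im[:24,380].tolist())
E
```

```text
[[ 0.1071 -0.1285]
 [ 0.0087 -0.1304]
 [ 0.1061 -0.0552]
 [ 0.1114 -0.1799]
 [ 0.1099 -0.1104]]
[[ 0.1018  0.1327]
 [ 0.1035 -0.1247]
 [ 0.006   0.1348]
 [ 0.0109  0.1855]]
0.2 0.01 [[126. 500.]] [[-149.   70.]]
0.2 0.04 [[120. 476.]] [[-39. 111.]]
0.13 0.01 [[165. 419.]] [[-140.   39.]]
0.13 0.04 [[160. 394.]] [[-144.   54.]]
-0.13 0.01 [[290. 158.]] [[293.  -3.]]
-0.13 0.04 [[287. 132.]] [[303. -29.]]
-0.2 0.01 [[319.  97.]] [[438.   3.]]
-0.2 0.04 [[317.  71.]] [[480. -17.]]
[[168, 140, 71], [182, 168, 131], [198, 196, 189], [201, 201, 197], [201, 201, 197], [202, 202, 199], [201, 201, 197], [201, 200, 196], [199, 199, 195], [197, 198, 194], [196, 196, 192], [196, 196, 192], [197, 198, 193], [198, 199, 194], [199, 200, 196], [200, 200, 196], [201, 201, 196], [203, 203, 199], [204, 204, 200], [203, 203, 199], [202, 203, 198], [204, 204, 200], [215, 214, 210], [216, 216, 212]]
```

Vision and contact agree: about 14 mm to go at the right and 16 mm at the left. I'll continue in smaller steps.

```bash
python3 -m handwheel '[[0,2,-0.2,0.5,0,0,0],[0,4,-0.5,1,0,0,0],[0,6,-0.8,1,0,0,0]]'
python3 -m handwheel '[[0,-15,2,0,0,0,0],[0,-25,4,40,0,0,0],[0,-30,5,64,0,0,0],[0,-30,50,64,0,0,0],[0,-20,105,64,0,0,0],[0,-8,160,64,0,0,0],[0,2,206,64,0,0,0],[0,3,208,45,0,0,0],[0,3,208,10,0,0,0],[0,3,208,0,0,0,0],[0,3,208,0,0,0,0]]'
```

```text
clock: 15.6
eef_pos: [0.5589, -0.0796, 0.0228]
ee_rot: [3.142, 0.008, -0.118]
ft_force: [-10.7, -0.4, -1.5]
gripper_width: 0.003
gripper_force: 5.0
clock: 16.98
eef_pos: [0.5647, 0.1273, 0.0241]
ee_rot: [3.141, 0.002, -0.119]
ft_force: [-0.2, 0.6, -0.2]
gripper_width: 0.0
gripper_force: 0.0
```

```bash
python3 -m handwheel '[[0,3,3,0,0,0,0],[0,6,5,0,0,0,0],[0,9,5,-0.5,0,0,0]]'
python3 -m handwheel '[[0,2.5,-0.3,0,0,0,0],[0,5,-0.6,0,0,0,0]]'
python3 -m handwheel '[[0,2.5,-0.3,0,0,0,0],[0,5,-0.6,0,0,0,0]]'
python3 -m handwheel '[[0,2.5,-0.3,0,0,0,0],[0,5,-0.6,0,0,0,0]]'
```

```text
clock: 17.35
eef_pos: [0.5757, 0.1334, 0.0257]
ee_rot: [-3.141, -0.002, -0.118]
ft_force: [0.3, -0.6, -0.0]
gripper_width: -0.001
gripper_force: 0.0
clock: 17.6
eef_pos: [0.5779, 0.1327, 0.024]
ee_rot: [3.141, 0.004, -0.118]
ft_force: [-11.6, 2.3, 2.7]
gripper_width: 0.004
gripper_force: 5.7
clock: 17.85
eef_pos: [0.5809, 0.1325, 0.0229]
ee_rot: [3.141, 0.008, -0.118]
ft_force: [-12.8, 3.7, 2.6]
gripper_width: 0.003
gripper_force: 6.5
clock: 18.1
eef_pos: [0.5858, 0.1322, 0.0228]
ee_rot: [3.141, 0.008, -0.117]
ft_force: [-12.6, 4.4, 3.3]
gripper_width: 0.001
gripper_force: 6.4
```

```bash
python3 -m handwheel '[[0,1.5,-0.2,0.5,0,0,0],[0,3,-0.4,1,0,0,0]]'
python3 -m handwheel '[[0,-15,2,0,0,0,0],[0,-25,2,40,0,0,0],[0,-32,0,66,0,0,0],[0,-42,-50,66,0,0,0],[0,-50,-105,66,0,0,0],[0,-46,-160,66,0,0,0],[0,-40,-206,66,0,0,0],[0,-40,-206,45,0,0,0],[0,-40,-206,10,0,0,0],[0,-40,-206,0,0,0,0],[0,-40,-206,0,0,0,0]]'
```

```text
clock: 18.35
eef_pos: [0.5887, 0.1314, 0.0232]
ee_rot: [3.141, 0.008, -0.118]
ft_force: [-9.5, 2.4, -1.6]
gripper_width: -0.001
gripper_force: 4.9
clock: 19.73
eef_pos: [0.5521, -0.0748, 0.0252]
ee_rot: [-3.141, 0.002, -0.118]
ft_force: [0.9, 0.3, 0.1]
gripper_width: 0.002
gripper_force: 0.0
```

```bash
python3 -m handwheel '[[0,3,-0.4,0,0,0,0],[0,6,-0.8,-0.5,0,0,0],[0,7,-0.9,-1,0,0,0]]'
```

```text
clock: 20.1
eef_pos: [0.5599, -0.076, 0.0252]
ee_rot: [3.141, -0.0, -0.118]
ft_force: [-2.4, 0.5, 0.5]
gripper_width: 0.002
gripper_force: 1.6
```

```bash
python3 -m handwheel '[[0,2,-0.2,0,0,0,0],[0,4,-0.5,0,0,0,0]]'
python3 -m handwheel '[[0,1.5,-0.2,0.3,0,0,0],[0,3,-0.4,0.5,0,0,0]]'
python3 -m handwheel '[[0,1,-0.1,0.3,0,0,0],[0,2,-0.2,0.5,0,0,0]]'
```

```text
clock: 20.35
eef_pos: [0.5607, -0.076, 0.0234]
ee_rot: [-3.141, 0.007, -0.118]
ft_force: [-12.3, -0.0, 3.6]
gripper_width: -0.002
gripper_force: 6.1
clock: 20.6
eef_pos: [0.5634, -0.0767, 0.0234]
ee_rot: [3.141, 0.007, -0.118]
ft_force: [-11.0, -1.6, -0.5]
gripper_width: 0.0
gripper_force: 5.0
clock: 20.85
eef_pos: [0.5652, -0.0768, 0.0236]
ee_rot: [3.141, 0.007, -0.118]
ft_force: [-13.5, -0.4, -2.3]
gripper_width: 0.002
gripper_force: 6.6
```

```bash
python3 -m handwheel '[[0,0.6,-0.1,0,0,0,0],[0,1.2,-0.1,0,0,0,0]]'
python3 -m handwheel '[[0,0.6,-0.1,0,0,0,0],[0,1.2,-0.1,0,0,0,0]]'
```

```text
clock: 21.1
eef_pos: [0.5653, -0.0768, 0.0236]
ee_rot: [3.142, 0.01, -0.118]
ft_force: [-17.6, -1.1, 3.7]
gripper_width: 0.0
gripper_force: 8.9
clock: 21.35
eef_pos: [0.5653, -0.0765, 0.0231]
ee_rot: [-3.141, 0.012, -0.118]
ft_force: [-21.6, 1.3, 6.4]
gripper_width: -0.001
gripper_force: 10.9
```

The right end is against the fence: no further travel, and the force reached 21.6 N, which is right at the limit. I'll back off and do the left, stopping earlier.

```bash
python3 -m handwheel '[[0,-4,0.5,0,0,0,0],[0,-18,2,0,0,0,0],[0,-28,4,40,0,0,0],[0,-33,5,64,0,0,0],[0,-33,50,64,0,0,0],[0,-22,105,64,0,0,0],[0,-8,160,64,0,0,0],[0,6,206,64,0,0,0],[0,7,210,45,0,0,0],[0,7,210,10,0,0,0],[0,7,210,0,0,0,0],[0,7,210,0,0,0,0]]'
```

```text
clock: 22.85
eef_pos: [0.5772, 0.1319, 0.0248]
ee_rot: [3.141, 0.002, -0.119]
ft_force: [-0.1, 0.5, 1.2]
gripper_width: -0.003
gripper_force: 0.0
```

```bash
python3 -m handwheel '[[0,2,-0.2,0,0,0,0],[0,4,-0.5,0,0,0,0],[0,6,-0.7,0,0,0,0]]'
python3 -m handwheel '[[0,2,-0.2,0,0,0,0],[0,4,-0.4,0,0,0,0]]'
```

```text
clock: 23.22
eef_pos: [0.5849, 0.132, 0.0266]
ee_rot: [-3.141, -0.002, -0.118]
ft_force: [0.5, -0.8, -0.7]
gripper_width: 0.003
gripper_force: 0.0
clock: 23.48
eef_pos: [0.5882, 0.1316, 0.0257]
ee_rot: [-3.142, -0.0, -0.118]
ft_force: [0.4, -0.2, -0.7]
gripper_width: -0.001
gripper_force: 0.0
```

```bash
python3 -m handwheel '[[0,1,-0.1,-0.5,0,0,0],[0,2,-0.2,-1,0,0,0]]'
python3 -m handwheel '[[0,1,-0.1,0,0,0,0],[0,2,-0.2,0,0,0,0]]'
python3 -m handwheel '[[0,0.7,-0.1,0,0,0,0],[0,1.4,-0.2,0.3,0,0,0]]'
```

```text
clock: 23.72
eef_pos: [0.5891, 0.1315, 0.0242]
ee_rot: [3.141, 0.002, -0.118]
ft_force: [-6.6, 0.9, 1.8]
gripper_width: -0.002
gripper_force: 2.9
clock: 23.98
eef_pos: [0.5891, 0.1315, 0.0233]
ee_rot: [3.141, 0.006, -0.118]
ft_force: [-13.2, 2.3, 3.9]
gripper_width: 0.004
gripper_force: 6.1
clock: 24.22
eef_pos: [0.5898, 0.1315, 0.023]
ee_rot: [3.141, 0.008, -0.118]
ft_force: [-10.3, 3.4, 0.1]
gripper_width: 0.0
gripper_force: 5.5
```

```bash
python3 -m handwheel '[[0,0.6,-0.1,0.1,0,0,0],[0,1.2,-0.2,0.2,0,0,0]]'
python3 -m handwheel '[[0,0.4,0,0,0,0,0],[0,0.8,-0.1,0,0,0,0]]'
```

```text
clock: 24.48
eef_pos: [0.5909, 0.1315, 0.023]
ee_rot: [3.141, 0.008, -0.117]
ft_force: [-11.0, 4.1, -0.5]
gripper_width: 0.002
gripper_force: 5.5
clock: 24.72
eef_pos: [0.5914, 0.1315, 0.0229]
ee_rot: [3.141, 0.008, -0.118]
ft_force: [-13.6, 3.9, 3.1]
gripper_width: 0.001
gripper_force: 7.0
```

```bash
python3 -m handwheel '[[0,0.3,0,0.2,0,0,0],[0,0.6,0,0.4,0,0,0]]'
python3 -m handwheel '[[0,0.3,0,0.2,0,0,0],[0,0.5,0,0.3,0,0,0]]'
```

```text
clock: 24.98
eef_pos: [0.5914, 0.1315, 0.023]
ee_rot: [3.141, 0.01, -0.117]
ft_force: [-14.1, 3.5, 2.1]
gripper_width: -0.005
gripper_force: 7.3
clock: 25.22
eef_pos: [0.5914, 0.1315, 0.023]
ee_rot: [3.141, 0.011, -0.117]
ft_force: [-15.4, 3.5, 1.0]
gripper_width: -0.002
gripper_force: 7.9
```

The left stopped at x_p = 9.4 mm, the same as the right, so the vice looks flush. I'll re-check the right gently in case it backed off.

```bash
python3 -m handwheel '[[0,-4,0.5,0,0,0,0],[0,-18,2,0,0,0,0],[0,-28,2,40,0,0,0],[0,-35,0,66,0,0,0],[0,-45,-50,66,0,0,0],[0,-52,-105,66,0,0,0],[0,-46,-160,66,0,0,0],[0,-38,-207,66,0,0,0],[0,-38,-207,45,0,0,0],[0,-38,-207,10,0,0,0],[0,-38,-207,1,0,0,0],[0,-38,-207,0,0,0,0]]'
```

```text
clock: 26.72
eef_pos: [0.5584, -0.0762, 0.0257]
ee_rot: [3.142, 0.001, -0.118]
ft_force: [1.0, 0.3, -0.1]
gripper_width: -0.0
gripper_force: 0.0
```

```bash
python3 -m handwheel '[[0,2,-0.2,0,0,0,0],[0,4,-0.5,0,0,0,0],[0,5,-0.6,0,0,0,0],[0,6,-0.7,0,0,0,0]]'
python3 -m handwheel '[[0,1,-0.1,0,0,0,0],[0,2,-0.2,0,0,0,0]]'
```

```text
clock: 27.22
eef_pos: [0.5649, -0.077, 0.0262]
ee_rot: [3.142, -0.001, -0.118]
ft_force: [0.6, 0.2, 0.3]
gripper_width: -0.0
gripper_force: 0.0
clock: 27.48
eef_pos: [0.5653, -0.077, 0.0253]
ee_rot: [-3.141, 0.003, -0.118]
ft_force: [-6.6, 0.7, 1.9]
gripper_width: -0.0
gripper_force: 3.5
```

```bash
python3 -m handwheel '[[0,0.6,0,0,0,0,0],[0,1.2,0,0,0,0,0]]'
python3 -m handwheel '[[0,0.5,0,0.2,0,0,0],[0,1,0,0.4,0,0,0]]'
```

```text
clock: 27.72
eef_pos: [0.5653, -0.0768, 0.0246]
ee_rot: [-3.141, 0.005, -0.118]
ft_force: [-10.0, 0.6, 2.1]
gripper_width: 0.001
gripper_force: 5.0
clock: 27.98
eef_pos: [0.5653, -0.0768, 0.0246]
ee_rot: [-3.141, 0.007, -0.118]
ft_force: [-13.8, 0.4, 3.8]
gripper_width: -0.001
gripper_force: 6.6
```

Both ends are solidly home. Now I retreat and go round to the outer side of the red stop.

```bash
python3 -m handwheel '[[0,-5,0.5,0,0,0,0],[0,-20,2,0,0,0,0],[0,-30,4,40,0,0,0],[0,-38,10,75,0,0,0],[0,-38,60,80,0,0,0],[0,-37,115,80,0,0,0],[0,-36,170,80,0,0,0],[0,-34,225,80,0,0,0],[0,-32,280,80,0,0,0],[0,-30,330,80,0,0,0],[0,-30,351,80,0,0,0],[0,-30,351,80,0,0,0]]'
python3 - <<'E'
from h import *
w=snap('wrist','d_w.png')
s=arm.observe();print(s['eef_pos'],s['ee_rot'])
o=np.array([.5696,.0333]);t=np.radians(-7.11);R=np.array([[np.cos(t),-np.sin(t)],[np.sin(t),np.cos(t)]])
for th in(0,.2,.4,.6,.8,1.,1.2,1.4,1.5,1.57,1.6):
    d=-np.array([np.cos(th),np.sin(th)]);m=np.array([np.sin(th),-np.cos(th)])
    p=np.array([.007,.195])+.078*d-(.009+.0106*abs(np.sin(th))+.0145*abs(np.cos(th)))*m
    print(th,p.round(4),((R@p+o)*1000).round(1))
E
```

```text
clock: 29.48
eef_pos: [0.5387, 0.2748, 0.1062]
ee_rot: [-3.142, -0.0, -0.116]
ft_force: [-0.3, -0.1, 0.2]
gripper_width: -0.004
gripper_force: 0.0
[0.53876433 0.27354692 0.10611907] [ 3.14105349e+00 -1.60776411e-04 -1.17049799e-01]
0 [-0.071   0.2185] [526.2 258.9]
0.2 [-0.0745  0.2043] [521.  245.3]
0.4 [-0.0752  0.189 ] [518.4 230.2]
0.6 [-0.0726  0.1732] [519.  214.2]
0.8 [-0.0665  0.1577] [523.1 198. ]
1.0 [-0.0568  0.1433] [531.  182.5]
1.2 [-0.0438  0.131 ] [542.4 168.8]
1.4 [-0.0278  0.1219] [557.  157.7]
1.5 [-0.0191  0.1187] [565.4 153.4]
1.57 [-0.0127  0.117 ] [571.5 151. ]
1.6 [-0.0107  0.1164] [573.4 150.2]
```

View pics/d_w.png

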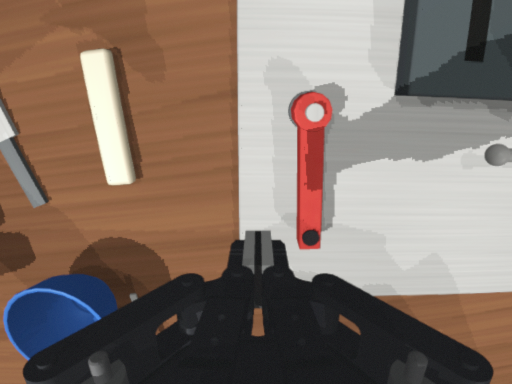

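The wrist view shows the stop arm from its pivot at (315,111) to its end at (310,245). The shut fingertips are at (258,235), to its left, and the dish rim is at lower left, around (60,315).

```bash
python3 - <<'E'
from h import *
w=load('d_w.png');a=load('a_top.png')
o=np.array([.5696,.0333]);t=np.radians(-7.11);R=np.array([[np.cos(t),-np.sin(t)],[np.sin(t),np.cos(t)]])
p=px2w(w,[(60,320),(115,310),(315,111),(310,238),(298,200),(497,155),(405,97)],np.array([.06,.06,.037,.037,.037,.055,.038]))
print(p.round(4).tolist());print(((p[:,:2]-o)@R).round(4).tolist())
print('dish top cam',px2w(a,[(205/1.5625,312/1.5625)],.06))
E
```

```text
[[0.4602, 0.45, 0.06], [0.4669, 0.3985, 0.06], [0.6006, 0.2263, 0.037], [0.502, 0.2361, 0.037], [0.5356, 0.2434, 0.037], [0.5591, 0.102, 0.055], [0.6037, 0.1624, 0.038]]
[[-0.1601, 0.3999], [-0.1471, 0.3496], [0.0069, 0.1954], [-0.0922, 0.1929], [-0.0598, 0.2042], [-0.0189, 0.0669], [0.0179, 0.1323]]
dish top cam [[0.44302958 0.45486974 0.06      ]]
```

```bash
python3 -m handwheel '[[0,0,0,-40,0,0,0],[0,0,0,-78,0,0,0],[0,0,0,-84,0,0,0],[0,-6,-6,-84,0,0,0],[0,-13,-14,-84,0,0,0]]'
python3 -m handwheel '[[0,-3,-7,0,0,0,0],[0,-5,-15,0,0,0,0],[0,-7,-22,0,0,0,0],[0,-8,-30,0,0,0,0],[0,-8,-38,0,0,0,0],[0,-7,-46,0,0,0,0],[0,-5,-54,0,0,0,0],[0,-3,-62,0,0,0,0]]'
python3 -m handwheel '[[0,4,-8,0,0,0,0],[0,8,-15.5,0,0,0,0],[0,13,-22,0,0,0,0],[0,19,-29,0,0,0,0],[0,26,-35,0,0,0,0],[0,32,-39,0,0,0,0]]'
```

```text
clock: 30.15
eef_pos: [0.5269, 0.2595, 0.0244]
ee_rot: [-3.14, -0.003, -0.118]
ft_force: [0.2, 1.2, 0.6]
gripper_width: 0.001
gripper_force: 0.0
clock: 31.15
eef_pos: [0.5227, 0.1972, 0.0221]
ee_rot: [3.141, 0.0, -0.118]
ft_force: [0.1, 2.2, -0.1]
gripper_width: 0.0
gripper_force: 1.0
clock: 31.9
eef_pos: [0.5551, 0.1583, 0.0221]
ee_rot: [3.141, 0.0, -0.118]
ft_force: [-2.0, 2.1, 0.3]
gripper_width: -0.002
gripper_force: 0.9
```

```bash
python3 -m handwheel '[[0,4,-2,0,0,0,0],[0,8,-4,0,0,0,0],[0,11,-5,0,0,0,0],[0,13,-6,0,0,0,0]]'
python3 -m handwheel '[[0,1,-0.2,0,0,0,0],[0,2,-0.4,0,0,0,0]]'
python3 -m handwheel '[[0,0.7,-0.1,0,0,0,0],[0,1.4,-0.2,0,0,0,0]]'
```

```text
clock: 32.4
eef_pos: [0.5678, 0.1528, 0.0222]
ee_rot: [3.141, 0.0, -0.118]
ft_force: [-2.3, 0.8, -0.3]
gripper_width: -0.0
gripper_force: 0.7
clock: 32.65
eef_pos: [0.5696, 0.1523, 0.0222]
ee_rot: [3.141, 0.0, -0.118]
ft_force: [-1.6, 1.0, -0.2]
gripper_width: 0.003
gripper_force: 0.8
clock: 32.9
eef_pos: [0.5711, 0.152, 0.0222]
ee_rot: [3.141, 0.0, -0.118]
ft_force: [-2.0, -1.1, -0.0]
gripper_width: -0.001
gripper_force: 0.8
```

```bash
python3 -m handwheel '[[0,0.7,-0.1,0,0,0,0],[0,1.4,-0.2,0,0,0,0]]'
python3 -m handwheel '[[0,0.6,-0.1,0,0,0,0],[0,1.2,-0.1,0,0,0,0]]'
python3 -m handwheel '[[0,0.5,-0.1,0,0,0,0],[0,1,-0.1,0,0,0,0]]'
```

```text
clock: 33.15
eef_pos: [0.5719, 0.1519, 0.0222]
ee_rot: [3.141, 0.001, -0.118]
ft_force: [-6.8, -1.0, 5.1]
gripper_width: 0.003
gripper_force: 3.7
clock: 33.4
eef_pos: [0.5719, 0.1519, 0.0221]
ee_rot: [3.141, 0.004, -0.118]
ft_force: [-13.3, -1.1, 10.4]
gripper_width: -0.003
gripper_force: 6.6
clock: 33.65
eef_pos: [0.572, 0.1519, 0.022]
ee_rot: [3.14, 0.006, -0.118]
ft_force: [-18.4, -1.0, 13.1]
gripper_width: 0.003
gripper_force: 8.9
```

The stop is on its hard limit at x = 572 mm (predicted 571.5). I'll retreat and check.

```bash
python3 -m handwheel '[[0,-4,0.5,0,0,0,0],[0,-18,2,0,0,0,0],[0,-30,8,30,0,0,0],[0,-50,15,70,0,0,0],[0,-75,15,110,0,0,0],[0,-100,15,150,0,0,0],[0,-130,15,180,0,0,0],[0,-160,15,200,0,0,0],[0,-180,15,200,0,0,0],[0,-180,15,200,0,0,0]]'
python3 - <<'E'
from h import *
a=snap('side','e_s.png');b=snap('top','e_t.png')
s=cv2.resize(a['image'][145:275,140:310],(680,520),interpolation=cv2.INTER_CUBIC)
cv2.imwrite('pics/e.png',s[:,:,::-1])
t=cv2.resize(b['image'][115:235,170:325],None,fx=5,fy=5,interpolation=cv2.INTER_CUBIC)
cv2.imwrite('pics/e2.png',t[:,:,::-1])
E
```

```text
clock: 34.9
eef_pos: [0.3948, 0.1671, 0.2231]
ee_rot: [-3.14, -0.003, -0.117]
ft_force: [0.1, 0.5, -0.7]
gripper_width: -0.001
gripper_force: 0.0
```

View pics/e.png

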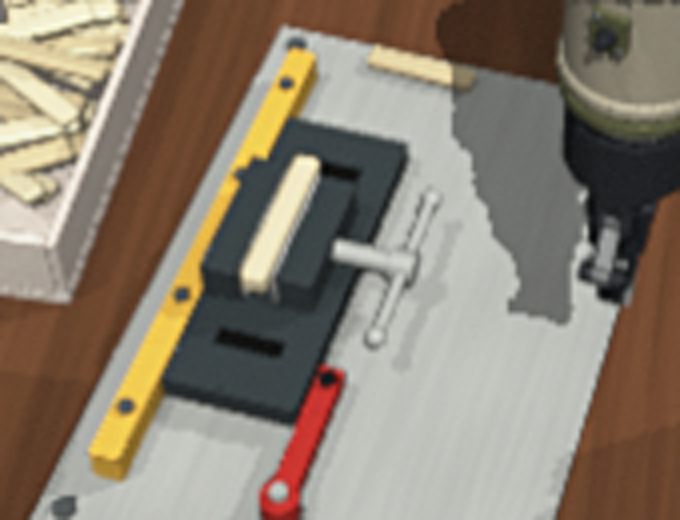

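View pics/e2.png

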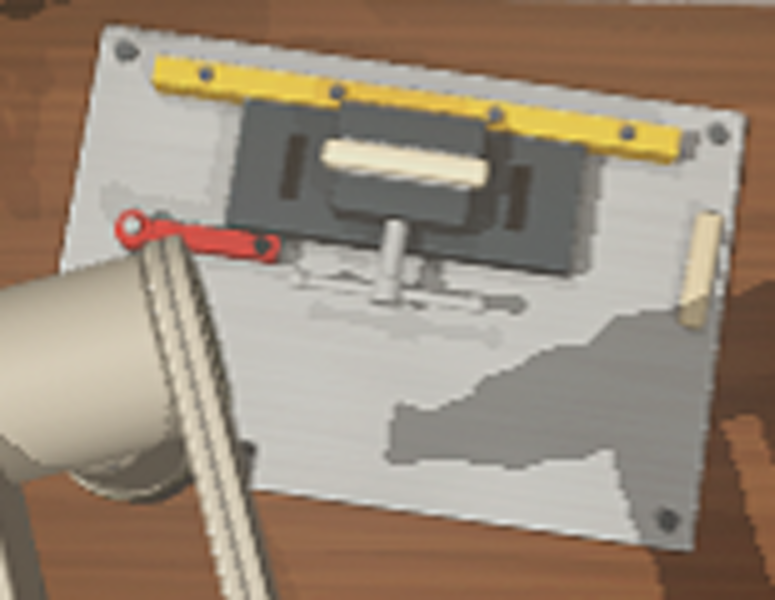

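Both views show the vice flush along the fence: in the top view the front edge runs (245,97)-(585,150) with no gap at either end. The red stop lies shut behind the left rear, from (130,228) to (270,247), and the robot is clear of everything. I'm handing in.

```bash
python3 -c "
from cell import arm
print(arm.sign_off())"
```

```text
the job is handed in; nothing more can be done
None
```

The vice is home and flush against the fence at both ends and the red stop is shut behind it; I handed the job in at about 35 s, but one push on the right corner read 21.6 N along the push (about 22.5 N total at the wrist), so it may have slightly passed the 22 N limit.

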